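# Work a tight locating block out of the analyser deck

### The arm

A 6-joint arm with a two-finger parallel gripper is mounted at the origin on the work surface. World frame = base frame: x ahead of the robot, y to its left, z up, the work surface at z = 0. Lengths are in m, angles in rad, forces in N, time in s.
With the tool pointing down it reaches from about 0.3 to 0.85 m from the base axis. Payload 4.2 kg.
Tool frame: the origin (TCP) lies where the fingers leave the gripper's body, on its centre line; the fingertips stand 78 mm ahead of it and the grasp point (between the pads) lies 60 mm ahead of it; z points along the fingers, y is the line along which they close (so a half turn about z gives the same grasp; the last joint's range is limited). The gripper opens to 91 mm and grips with 3 to 60 N. Pads are 32 mm wide; open, the fingers measure 118 mm over their backs; the gripper's body (76 mm by 178 mm) begins 60 mm behind the grasp point.
Start: joints at [1.186, 0.32, 1.565, -0, 1.257, -0.02], TCP at [0.205, 0.537, 0.292] pointing down, gripper open.
Joint ranges: [-3.11, 3.11], [-0.84, 2.01], [0.21, 2.61], [-1.34, 4.49], [0.05, 2.63], [-2.56, 2.56]. Speed limits (rad/s): [2.57, 2.57, 3.14, 3.14, 3.14, 3.14].

### API

Orientations are given as a rotation vector (axis times angle).
In Python, from station import state, capture, get_calibration, hand_in, masks_of, landmark_of gives the robot as it stands.
- The arm moves only by the shell command python3 -m crank 'ROWS'. ROWS is JSON, a list of rows, each an object of numbers: "tx", "ty", "tz": the shift along the tool's x, y, z in cm; "roll": the turn about the tool's z in degrees; "hand": the closure, from -1 (fully open) to 1 (shut), so that 0 is half open. In form: [{"tx": .., "ty": .., "tz": .., "roll": .., "hand": ..}, ...]. A call has 1 to 8 rows; each row shifts and turns the commanded pose from where the row before left it, along the tool's axes as they then stand; what a row does not reach is not made up. A row lasts 1/12 s, in which the tool goes at most 41.7 mm and 7.16 degrees, less where a joint would pass 70% of its speed; a pose out of reach is approached as far as the arm can. A call with a gripper value outside its range is refused whole. The fingers move at their own pace and stop on an object; the grip force is fixed at half the most. Time passes only in rows, so rows that do not move let the fingers close. It gives the time, the measured TCP pose, the force, the opening and the grip force at its end, in the units of the state.
- state(): the state, without advancing time (a new reading comes with each control period).
- capture(name): name is "scene" or "side" or "wrist"; returns the picture (384x512x3 uint8, blue, green, red); there is no depth.
- get_calibration(name): a dict with "K" (3x3 intrinsics, pixels), "camera_from_world" (4x4, takes a point from world to camera coordinates); the wrist camera has in their place "tool_from_camera" (4x4, takes a point from camera to tool coordinates, whose origin is the TCP and whose axes are the flange's). Camera axes: x right, y down, z forward; pixel columns grow to the right and rows downward; lengths in m; the calibration is good to about 2 mm. A picture is of the moment at which its call begins: read the wrist's pose just before it. get_calibration takes no time and is no camera call.
- hand_in(): hands the job in; it is judged then, once.
Trained networks look in the newest picture that a camera, given by its name, has taken for a name from the list of things; names that differ only in an ending like _2 or _b are one class to them, and where a whole thing is asked for, a point or a joint stands for the part that bears it (a point fixed in the world has none). Each returns a list of dicts, best first, with "score" (0 to 1); they miss things now and then, are a little off and sometimes report something else, mostly with a low value. They report only what shows in the picture. A call takes as long as a camera call. They do not tell look-alikes from the thing itself.
- masks_of(name, camera): "pixels" (384x512 bool, what is visible of it) and "extent" ([centre column, centre row, width, height] in pixels, round what is visible of it).
- landmark_of(name, camera): "centre" ([column, row] in pixels: a listed point, or the origin of a listed thing).
The state is a dict: "clock": time; "q": joint angles; "qd": joint speeds; "joint_torque": joint torques, N m; "position": TCP position; "ee_rot": TCP orientation; "wrist_force": force on the tool from outside, world axes, zero at the start; "ft_torque": the same for the moment, N m; "gripper_width": finger opening in m; "grasp_force": force on a finger pad.
Only numpy, scipy, OpenCV 4.12 (cv2) and the standard library are available. Lean on these libraries where they do the work, as an engineer would, in place of code of your own. Each camera call takes 0.05 s, during which the arm holds its last target. There are 200 camera calls.

### The job

The sample-ring locating block is stuck in its fixture on the analyser deck. Push the height gauge's foot down onto the block's ledge, then take the block by its grip head, rock it side to side until both stiff shoes have given way, and raise it until the gauge reads about 22 mm, its tongue just clear of the slot. Finish while still holding it there, upright and still over the slot, the gauge foot resting on its ledge and the block touching nothing else, and leave the bottle, jar and tray alone.

Things in the scene. Friction and masses are not known exactly. Their poses are not given: they have to be found in the camera images.
- nest: The fixture: aluminium plate 190 (x) by 120 (y) by 4 mm fixed to the deck, x = -55 to 135 mm. Origin: underside of the plate, below the middle of the slot. Slot along x: 52 mm long, 14 mm wide in y, floor at z = 4, rims at z = 14 mm. A steel shoe stands on its +y and its -y side. Gauge post at x = 105 to 123 mm, 78 mm high, with a 20 mm wide bar from it to x = 69 mm at z = 68 to 74 mm.
- block: Grey plastic block, about 0.25 kg. Origin: middle of its tongue's underside, 4 mm above the fixture's when seated, axes then alike. From below: tongue 50 (x) by 12 (y) mm, z = 0 to 12; body 50 by 24, z = 12 to 54; flange 50 by 32, z = 54 to 60; neck 20 by 14, z = 60 to 82; grip head 20 by 30, z = 82 to 116 mm. With 1 mm of play each side in the slot the tongue cannot shift, but the block can lean to +y or -y.
- block_grip (a point): Middle of the block's grip head, 100 mm above the block's origin; axes as the block's. Pinch the head across its 20 mm, along x; held so, it can pivot between the fingers as the block leans. Pulled straight up from its seat the block rises 4 mm and jams under the square lips of the shoes.
- block_ledge (a point): Point on top of the block's ledge, below the gauge foot: x = 80, y = 0, z = 24 mm in the block's frame. The ledge is a bar 18 mm wide and 10 mm thick that sticks out of the body at +x, from x = 25 to 94 mm.
- shoe_left (a joint): Slide of the shoe on the fixture's +y side: 0 = in, 0.006 = fully out. No spring; stiff (8 N), stays where pushed. Leaning the block to +y by 5.5 degrees (grip head 10 mm sideways) pushes it out about 5 mm. The block is free when both shoes together are out by more than 8 mm.
- shoe_right (a joint): Slide of the like shoe on the fixture's -y side: 0 = in, 0.006 = fully out; the block leaning to -y pushes it out.
- shoe_left_lip (a point): Top inner edge of the +y shoe's lip, at its middle; 12 mm from the slot's middle plane when the shoe is in, 73 mm above the deck. The lip is 5 mm thick, reaches 4 mm over the top of the block's flange, 4 mm above it. The shoe is 40 mm long in x, the upright face below its lip about 1 mm from the flange. The flange is above both lips once the block is up by 15 mm.
- shoe_right_lip (a point): The same point of the -y shoe.
- gauge (a joint): Gauge reading in m: height of its foot above the ledge of a seated block; 0 = foot on that ledge, 0.036 = top. Parked 18 to 28 mm up at the start. The plunger slides vertically with 2 N friction and a weak spring drawing it down; stays where left, needs about 2 N to push down, and is carried up by the ledge, so that it then reads the block's lift.
- gauge_knob (a point): Centre of the top of the gauge's black knob (22 mm across, 12 mm thick), at x = 80 mm, y = 0 in the fixture's frame; 89 mm above the deck at reading 0, and higher by the reading.
- gauge_foot (a point): Centre of the underside of the gauge's round foot (14 mm across), at x = 80 mm, y = 0 in the fixture's frame.
- amber_bottle: Bystander: amber bottle with a black cap, 44 mm across, 85 mm high; origin under its centre.
- reagent_jar: Bystander: white jar, 52 mm across, 60 mm high; origin under its centre.
- cuvette_tray: Bystander: clear open tray, 70 by 90 by 25 mm; origin under its centre.
There are look-alikes about, which are no part of the job. There is more than one size of the nest; the one meant has the size given above.

How it is judged:
By the outcome, as a careful person would: the job done as asked, in the order asked, and still so for the second after the job is handed in, while the arm keeps its last pose, push and grip.
It also fails if it takes over 48 s, if anything falls off the work surface, if the arm or the gripper's body presses on something with over 40 N, if the wrist force passes 120 N, or if a joint passes its speed limit or range.

## Working session

There is one attempt and no reset: what is moved stays moved. The work goes in short steps, Python scripts to look and compute and a shell command to move; the robot and the scene stay as the last step left them, time stands still between calls to the robot, and variables do not carry over. Pictures are saved under pics/ and viewed, at most 12 in all, crops included, and the job is handed in when it is done.

```bash
mkdir -p pics; ls
cat > h.py <<'E'
import numpy as np, cv2
from scipy.spatial.transform import Rotation as R
from station import *
def P(cam,st=None):
    c=get_calibration(cam); K=np.array(c["K"])
    if cam=="wrist":
        st=st or state(); T=np.eye(4);T[:3,:3]=R.from_rotvec(st["ee_rot"]).as_matrix();T[:3,3]=st["position"]
        M=np.linalg.inv(T@np.array(c["tool_from_camera"]))
    else: M=np.array(c["camera_from_world"])
    return K@M[:3]
def proj(Pm,X):
    x=Pm@np.r_[X,1]; return x[:2]/x[2]
def tri(Ps,uv):
    A=[]
    for p,(u,v) in zip(Ps,uv): A+= [u*p[2]-p[0], v*p[2]-p[1]]
    A=np.array(A); X=np.linalg.lstsq(A[:,:3],-A[:,3],rcond=None)[0]
    return X,[np.round(proj(p,X)-np.array(q),1).tolist() for p,q in zip(Ps,uv)]
def onz(p,uv,z):
    u,v=uv; A=np.array([u*p[2]-p[0], v*p[2]-p[1]]); return np.r_[np.linalg.solve(A[:,:2],-A[:,3]-A[:,2]*z),z]
E
python3 - <<'E'
from h import *
s=state(); print({k:np.round(v,3).tolist() for k,v in s.items()})
ims=[]
for c in ["scene","side"]:
    im=capture(c); cv2.imwrite(f"pics/{c}0.png",im)
    for n in ["nest","block","block_grip","block_ledge","gauge_knob","gauge_foot","shoe_left_lip","shoe_right_lip","amber_bottle","reagent_jar","cuvette_tray"]:
        print(c,n,[(np.round(d["centre"],1).tolist(),round(d["score"],2)) for d in landmark_of(n,c)][:5])
E
```

```text
pics
{'clock': 0.0, 'q': [1.186, 0.32, 1.566, 0.0, 1.257, -0.02], 'qd': [-0.0, -0.001, -0.002, 0.0, -0.0, -0.0], 'joint_torque': [-0.002, -41.245, -23.198, 0.072, 0.046, -0.0], 'position': [0.205, 0.537, 0.291], 'ee_rot': [-0.57, -3.089, 0.003], 'wrist_force': [0.206, 0.202, 0.52], 'ft_torque': [-0.066, 0.013, -0.04], 'grasp_force': 0.0, 'gripper_width': 0.091}
scene nest [([309.3, 146.1], 0.97), ([269.1, 210.7], 0.75), ([184.1, 277.1], 0.65)]
scene block [([268.2, 208.3], 0.86), ([269.6, 176.4], 0.34)]
scene block_grip [([269.3, 180.3], 0.78)]
scene block_ledge [([273.4, 229.4], 0.71)]
scene gauge_knob [([323.9, 140.6], 0.49), ([274.8, 204.9], 0.43)]
scene gauge_foot [([275.2, 222.1], 0.55), ([187.9, 296.8], 0.37), ([321.4, 152.5], 0.35)]
scene shoe_left_lip [([189.0, 264.2], 0.67), ([272.7, 189.2], 0.62), ([317.0, 132.0], 0.57), ([266.8, 211.1], 0.17)]
scene shoe_right_lip [([177.3, 265.9], 0.61), ([310.1, 130.7], 0.58), ([265.9, 191.4], 0.55)]
scene amber_bottle [([328.9, 210.0], 0.56)]
scene reagent_jar [([205.9, 212.9], 0.56), ([274.1, 203.0], 0.35)]
scene cuvette_tray [([357.0, 252.8], 0.64)]
side nest [([156.8, 160.4], 0.77), ([238.9, 194.2], 0.76), ([325.6, 265.7], 0.58)]
side block [([238.4, 194.6], 0.86)]
side block_grip [([236.7, 161.6], 0.55)]
side block_ledge [([274.8, 185.0], 0.62)]
side gauge_knob [([276.4, 155.6], 0.57), ([359.3, 239.9], 0.52), ([181.9, 134.6], 0.47)]
side gauge_foot [([274.9, 179.9], 0.58), ([355.8, 251.9], 0.5), ([180.0, 147.6], 0.47), ([238.7, 163.1], 0.35)]
side shoe_left_lip [([330.2, 245.6], 0.66), ([157.4, 142.7], 0.64), ([275.5, 154.0], 0.57), ([239.8, 172.5], 0.46), ([238.5, 176.0], 0.46)]
side shoe_right_lip [([335.0, 251.6], 0.93), ([157.2, 147.9], 0.79), ([247.3, 157.8], 0.75), ([236.1, 173.9], 0.66)]
side amber_bottle [([246.5, 158.2], 0.69)]
side reagent_jar [([232.9, 244.3], 0.95)]
side cuvette_tray [([293.9, 152.4], 0.98)]
```

Run:
```python
from h import *
a=cv2.imread("pics/scene0.png");b=cv2.imread("pics/side0.png")
a=cv2.resize(a[100:320,130:400],None,fx=2,fy=2,interpolation=2); b=cv2.resize(b[100:300,120:400],None,fx=1.4,fy=1.4)
o=np.zeros((600,800,3),np.uint8); cv2.imwrite("pics/sc.png",a)
b=cv2.imread("pics/side0.png"); cv2.imwrite("pics/sd.png",cv2.resize(b[110:310,120:400],None,fx=2.8,fy=2.8,interpolation=2))
Ps=[P("scene"),P("side")]
for n,u,v in [("nest",(269.1,210.7),(238.9,194.2)),("block",(268.2,208.3),(238.4,194.6)),("grip",(269.3,180.3),(236.7,161.6)),("ledge",(273.4,229.4),(274.8,185)),("knob",(274.8,204.9),(276.4,155.6)),("foot",(275.2,222.1),(274.9,179.9)),
("nestA",(309.3,146.1),(156.8,160.4)),("nestB",(184.1,277.1),(325.6,265.7)),("bottle",(328.9,210),(246.5,158.2)),("jar",(205.9,212.9),(232.9,244.3)),("tray",(357,252.8),(293.9,152.4)),("lipL",(272.7,189.2),(238.5,173)),("lipR",(265.9,191.4),(236.1,173.9))]:
    X,r=tri(Ps,[u,v]); print(n,X.round(4),r)
```

```text
nest [4.864e-01 1.298e-01 3.000e-04] [[0.6, -1.1], [1.4, 1.6]]
block [0.4834 0.1276 0.0042] [[0.3, -0.5], [0.7, 0.8]]
grip [0.4854 0.1289 0.1002] [[0.3, -0.7], [0.8, 1.0]]
ledge [0.5676 0.1162 0.03  ] [[0.3, -0.6], [0.7, 0.8]]
knob [0.57   0.117  0.1132] [[0.3, -0.6], [0.7, 0.8]]
foot [0.5653 0.1193 0.0477] [[-0.3, 0.5], [-0.6, -0.7]]
nestA [0.2912 0.2962 0.0017] [[0.5, -1.4], [1.5, 2.0]]
nestB [ 6.215e-01 -9.450e-02 -3.000e-04] [[-0.2, 0.2], [-0.3, -0.4]]
bottle [0.5231 0.265  0.0019] [[0.3, -0.6], [0.7, 0.8]]
jar [ 0.4548 -0.0163  0.0005] [[0.6, -1.1], [1.6, 1.8]]
tray [ 0.6531  0.281  -0.005 ] [[-0.2, 0.5], [-0.4, -0.5]]
lipL [0.4857 0.136  0.0666] [[-0.2, 0.4], [-0.4, -0.5]]
lipR [0.4837 0.1226 0.0673] [[0.7, -1.6], [1.8, 2.2]]
```

View pics/sc.png

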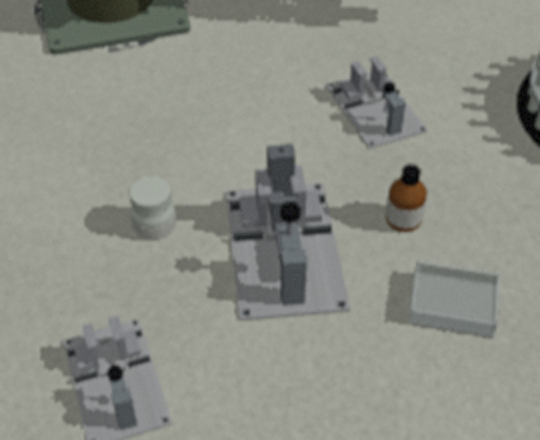

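View pics/sd.png

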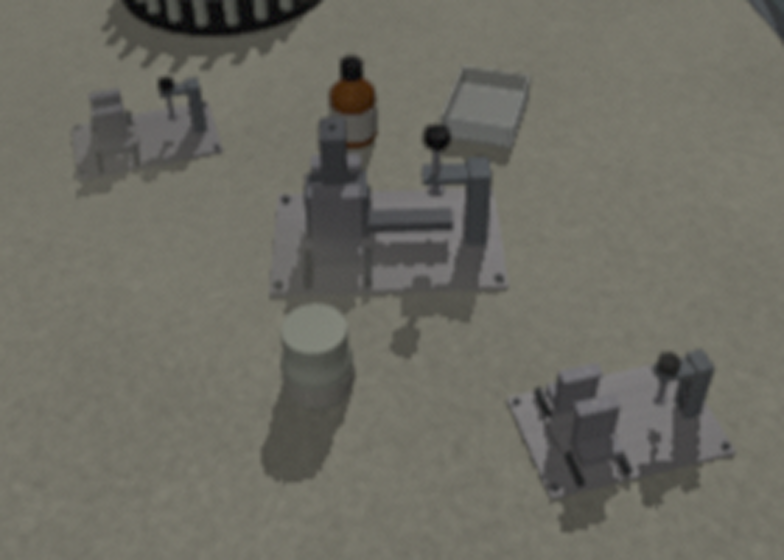

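The real nest is the middle one, at scene (269,211) and side (239,194), because it holds the block. The look-alikes are at scene (309,146)/side (157,160) and scene (184,277)/side (326,266), both smaller and empty. I'll move above the middle one and take a close crop with the wrist camera.

```bash
python3 -m crank '[{"tx":-3.4,"ty":-2.1},{"tx":-3.4,"ty":-2.1},{"tx":-3.4,"ty":-2.1},{"tx":-3.4,"ty":-2.1},{"tx":-3.4,"ty":-2.1},{"tx":-3.4,"ty":-2.1},{"tx":-3.4,"ty":-2.1},{"tx":-3.4,"ty":-2.1}]'
python3 -m crank '[{"tx":-3.4,"ty":-2.1,"roll":0},{"tx":-3.4,"ty":-2.1},{"tx":-3.4,"ty":-2.1},{"tx":-3.4,"ty":-2.1},{"tx":-3.4,"ty":-2.1},{"roll":7},{"roll":7},{"roll":7}]'
python3 -m crank '[{"roll":7},{"roll":7},{"roll":7},{"roll":7},{"roll":7},{"roll":7},{"roll":7},{"roll":7}]'
python3 - <<'E'
from h import *
print(np.round(get_calibration("wrist")["tool_from_camera"],3).tolist())
s=state(); im=capture("wrist"); cv2.imwrite("pics/w1.png",im)
print({k:np.round(v,4).tolist() for k,v in s.items()})
p=P("wrist",s)
for n in ["nest","block","block_grip","block_ledge","gauge_knob","shoe_left_lip","shoe_right_lip"]:
    print(n,[(np.round(d["centre"],1).tolist(),round(d["score"],2)) for d in landmark_of(n,"wrist")][:4])
E
```

```text
[[0.0, -0.968, -0.251, 0.069], [1.0, -0.0, 0.001, 0.0], [-0.001, -0.251, 0.968, -0.091], [0.0, 0.0, 0.0, 1.0]]
{'clock': 1.2, 'q': [1.186, 0.3196, 1.5644, 0.0, 1.2574, -0.02], 'qd': [0.0006, -0.0015, 0.0001, 0.0013, -0.0014, 0.0007], 'joint_torque': [-0.0007, -41.2377, -23.2232, 0.0725, 0.0374, -0.0], 'position': [0.2052, 0.5372, 0.2923], 'ee_rot': [0.5699, 3.0894, 0.0003], 'wrist_force': [-0.2691, 0.176, -0.0462], 'ft_torque': [-0.0001, -0.0254, -0.0356], 'grasp_force': 0.0, 'gripper_width': 0.0915}
nest []
block []
block_grip []
block_ledge []
gauge_knob []
shoe_left_lip []
shoe_right_lip []schema error: expected keys tx, ty, tz, roll, hand
schema error: expected keys tx, ty, tz, roll, hand
schema error: expected keys tx, ty, tz, roll, hand
```

View pics/w1.png

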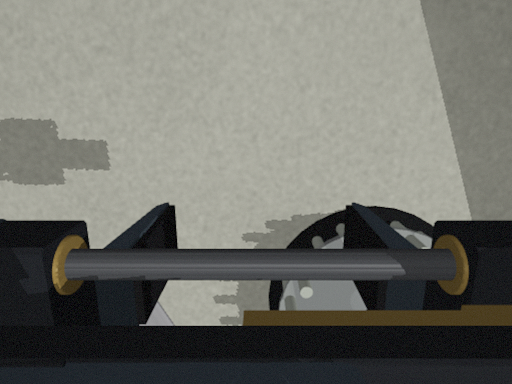

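All keys are required in each row. This picture shows only bare deck, because the arm hadn't moved.

```bash
python3 -m crank '[{"tx":-3.3,"ty":-2.3,"tz":0,"roll":0,"hand":1},{"tx":-3.3,"ty":-2.3,"tz":0,"roll":0,"hand":1},{"tx":-3.3,"ty":-2.3,"tz":0,"roll":0,"hand":1},{"tx":-3.3,"ty":-2.3,"tz":0,"roll":0,"hand":1},{"tx":-3.3,"ty":-2.3,"tz":0,"roll":0,"hand":1},{"tx":-3.3,"ty":-2.3,"tz":0,"roll":0,"hand":1},{"tx":-3.3,"ty":-2.3,"tz":0,"roll":0,"hand":1},{"tx":-3.3,"ty":-2.3,"tz":0,"roll":0,"hand":1}]' &&
python3 -m crank '[{"tx":-3.3,"ty":-2.3,"tz":0,"roll":0,"hand":1},{"tx":-3.3,"ty":-2.3,"tz":0,"roll":0,"hand":1},{"tx":-3.3,"ty":-2.3,"tz":0,"roll":0,"hand":1},{"tx":-3.3,"ty":-2.3,"tz":0,"roll":0,"hand":1},{"tx":-3.3,"ty":-2.3,"tz":0,"roll":0,"hand":1},{"tx":-3.3,"ty":-2.3,"tz":0,"roll":0,"hand":1},{"tx":0,"ty":0,"tz":0,"roll":7,"hand":1},{"tx":0,"ty":0,"tz":0,"roll":7,"hand":1}]' &&
python3 -m crank '[{"tx":0,"ty":0,"tz":0,"roll":7,"hand":1},{"tx":0,"ty":0,"tz":0,"roll":7,"hand":1},{"tx":0,"ty":0,"tz":0,"roll":7,"hand":1},{"tx":0,"ty":0,"tz":0,"roll":7,"hand":1},{"tx":0,"ty":0,"tz":0,"roll":7,"hand":1},{"tx":0,"ty":0,"tz":0,"roll":7,"hand":1},{"tx":0,"ty":0,"tz":0,"roll":7,"hand":1},{"tx":0,"ty":0,"tz":0,"roll":7,"hand":1}]' &&
python3 -m crank '[{"tx":0,"ty":0,"tz":0,"roll":7,"hand":1},{"tx":0,"ty":0,"tz":0,"roll":0,"hand":1},{"tx":0,"ty":0,"tz":0,"roll":0,"hand":1}]'
cat > look.py <<'E'
from h import *; import sys,json
nm=sys.argv[1]
s=state(); im=capture("wrist"); cv2.imwrite(f"pics/{nm}.png",im)
print({k:np.round(s[k],4).tolist() for k in ["clock","q","position","ee_rot","gripper_width"]})
p=P("wrist",s); Q={"scene":P("scene"),"side":P("side")}
for n in sys.argv[2:]:
    L=[(np.round(d["centre"],1).tolist(),round(d["score"],2)) for d in landmark_of(n,"wrist")][:3]
    print(n,L)
E
python3 look.py w2 nest block block_grip block_ledge gauge_knob shoe_left_lip shoe_right_lip
```

```text
clock: 2.27
position: [0.3868, 0.2694, 0.2925]
ee_rot: [0.569, 3.089, 0.001]
wrist_force: [1.4, 0.7, 0.2]
gripper_width: 0.0407
grasp_force: 0.0
clock: 2.93
position: [0.523, 0.0693, 0.292]
ee_rot: [0.957, 2.992, -0.0]
wrist_force: [-0.8, 1.2, -0.5]
gripper_width: 0.0002
grasp_force: 0.0
clock: 3.6
position: [0.5218, 0.0715, 0.2923]
ee_rot: [-2.246, -2.197, -0.0]
wrist_force: [0.3, 0.4, 0.5]
gripper_width: 0.0003
grasp_force: 0.0
clock: 3.85
position: [0.5218, 0.0715, 0.2923]
ee_rot: [-2.366, -2.067, -0.0]
wrist_force: [-0.0, 0.2, -0.6]
gripper_width: 0.0004
grasp_force: 0.0
{'clock': 3.85, 'q': [0.1144, 0.2437, 1.6728, 0.0001, 1.2251, 0.2491], 'position': [0.5218, 0.0715, 0.2923], 'ee_rot': [-2.3659, -2.0668, -0.0001], 'gripper_width': 0.0004}
nest [([355.3, 278.0], 0.91), ([222.3, 118.9], 0.89)]
block [([223.8, 117.4], 0.85)]
block_grip [([210.9, 122.4], 0.61)]
block_ledge [([300.1, 116.6], 0.61)]
gauge_knob [([309.3, 126.6], 0.85), ([423.0, 298.3], 0.63), ([213.2, 107.2], 0.36)]
shoe_left_lip [([213.0, 106.6], 0.88), ([371.6, 294.2], 0.42)]
shoe_right_lip [([215.6, 130.4], 0.7), ([371.2, 307.4], 0.49), ([297.8, 117.5], 0.41)]
```

View pics/w2.png

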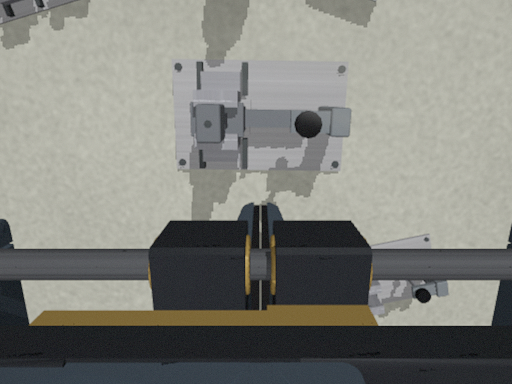

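The wrist view shows the nest almost square to the image. The head is at about (209,123), the knob at (308,124) and the post at (340,121). The plate looks the right size. Next I'll combine all three views.

Run:
```python
from h import *
s=state();p=P("wrist",s);Ps=[P("scene"),P("side"),p]
for n,u,v,w in [("nest",(269.1,210.7),(238.9,194.2),(222.3,118.9)),("block",(268.2,208.3),(238.4,194.6),(223.8,117.4)),("grip",(269.3,180.3),(236.7,161.6),(210.9,122.4)),("ledge",(273.4,229.4),(274.8,185),(300.1,116.6)),("knob",(274.8,204.9),(276.4,155.6),(309.3,126.6)),("knobc",(274.8,204.9),(276.4,155.6),(308.2,124)),
("lipL",(272.7,189.2),(238.5,173),(213,106.6)),("lipR",(265.9,191.4),(236.1,173.9),(215.6,130.4))]:
    X,r=tri(Ps,[u,v,w]); print(n,X.round(4),r)
# plate corners from wrist (z=4mm) ~ edges
im=cv2.imread("pics/w2.png")
sc=[(178.5,67.5),(341.5,69.5),(335,164),(182.5,162)] # screw holes
print([onz(p,c,.004)[:2].round(4).tolist() for c in sc])
pl=[(173,60),(348,61),(343,172),(177,171)]
c=np.array([onz(p,q,.004)[:2] for q in pl]); print(c.round(4).tolist(), [np.linalg.norm(c[i]-c[i-1]).round(4) for i in range(4)], np.degrees(np.arctan2(*(c[1]-c[0])[::-1])),np.degrees(np.arctan2(*(c[2]-c[3])[::-1])))
m=c.mean(0);d=(c[1]-c[0]);d/=np.linalg.norm(d); print("origin from plate",m-.04*d, "knob pred", m+.04*d, "head from wrist at .12", onz(p,(209,123),.12),"knob wrist .113",onz(p,(308.2,124),.113))
mk=max(masks_of("gauge_knob","wrist"),key=lambda d:d["score"]);print(mk["extent"],mk["score"])
```

```text
nest [0.4874 0.1284 0.0018] [[0.1, -1.1], [1.9, 1.5], [-1.1, -1.6]]
block [0.486  0.1273 0.0056] [[0.4, -0.1], [1.8, 0.3], [-4.1, 1.3]]
grip [0.4871 0.1286 0.101 ] [[0.4, -0.4], [1.6, 0.7], [-3.5, 0.8]]
ledge [0.569  0.1169 0.0305] [[0.8, -0.3], [1.2, 0.4], [-2.5, 2.4]]
knob [0.5698 0.1165 0.1134] [[0.0, -0.7], [0.6, 0.9], [0.7, -1.5]]
knobc [0.5695 0.1173 0.1127] [[0.3, -0.7], [0.4, 1.0], [1.1, 0.1]]
lipL [0.4864 0.1378 0.0659] [[0.7, 0.7], [-0.2, -0.8], [-2.3, 4.1]]
lipR [0.4857 0.1212 0.069 ] [[0.3, -1.3], [2.8, 2.0], [-3.1, -1.3]]
[[0.451, 0.1865], [0.6242, 0.1605], [0.6089, 0.0584], [0.4353, 0.0848]]
[[0.4467, 0.1947], [0.6317, 0.1682], [0.6173, 0.0478], [0.4269, 0.0753]] [np.float64(0.1211), np.float64(0.187), np.float64(0.1212), np.float64(0.1924)] -8.168980140379706 -8.217639442666965
origin from plate [0.4910634  0.12715927] knob pred [0.57025166 0.11579183] head from wrist at .12 [0.49145047 0.12942728 0.12      ] knob wrist .113 [0.56855053 0.11751678 0.113     ]
[309.4, 124.8, 30.7, 30.5] 0.78
```

```bash
python3 -m crank '[{"tx":2.6,"ty":2.1,"tz":0,"roll":0.5,"hand":1},{"tx":2.55,"ty":2.0,"tz":0,"roll":0,"hand":1},{"tx":0,"ty":0,"tz":3,"roll":0,"hand":1},{"tx":0,"ty":0,"tz":3,"roll":0,"hand":1},{"tx":0,"ty":0,"tz":2.5,"roll":0,"hand":1},{"tx":0,"ty":0,"tz":0,"roll":0,"hand":1},{"tx":0,"ty":0,"tz":0,"roll":0,"hand":1}]' && python3 -m crank '[{"tx":0,"ty":0,"tz":0.5,"roll":0,"hand":1},{"tx":0,"ty":0,"tz":0.5,"roll":0,"hand":1},{"tx":0,"ty":0,"tz":0.5,"roll":0,"hand":1},{"tx":0,"ty":0,"tz":0.5,"roll":0,"hand":1},{"tx":0,"ty":0,"tz":0,"roll":0,"hand":1}]'
```

```text
clock: 4.88
position: [0.5693, 0.1167, 0.2065]
ee_rot: [-2.377, -2.052, 0.004]
wrist_force: [0.4, -0.4, 1.2]
gripper_width: 0.0001
grasp_force: 0.0
clock: 5.3
position: [0.5696, 0.1166, 0.1868]
ee_rot: [-2.378, -2.053, 0.0]
wrist_force: [-0.1, -0.3, 0.2]
gripper_width: 0.0006
grasp_force: 0.0
```

```bash
python3 -m crank '[{"tx":0,"ty":0,"tz":0.4,"roll":0,"hand":1},{"tx":0,"ty":0,"tz":0.4,"roll":0,"hand":1},{"tx":0,"ty":0,"tz":0,"roll":0,"hand":1}]' && python3 look.py w3 gauge_knob
python3 - <<'E'
from h import *
capture("side"); print(landmark_of("gauge_knob","side")[:3],landmark_of("gauge_foot","side")[:2])
E
```

```text
clock: 5.55
position: [0.5695, 0.1167, 0.1786]
ee_rot: [-2.378, -2.052, 0.001]
wrist_force: [0.5, 0.1, -0.3]
gripper_width: 0.0004
grasp_force: 0.0
{'clock': 5.55, 'q': [0.1822, 0.4222, 1.7126, 0.0001, 1.0076, 0.3288], 'position': [0.5695, 0.1167, 0.1786], 'ee_rot': [-2.3779, -2.0524, 0.001], 'gripper_width': 0.0004}
gauge_knob [([254.3, 234.4], 0.5)]
[{'centre': [275.7, 159.5], 'score': 0.61}, {'centre': [356.4, 240.5], 'score': 0.59}, {'centre': [178.4, 134.0], 'score': 0.54}] [{'centre': [355.2, 251.9], 'score': 0.56}, {'centre': [178.1, 151.4], 'score': 0.52}]
```

```bash
python3 -m crank '[{"tx":0,"ty":0,"tz":0.4,"roll":0,"hand":1},{"tx":0,"ty":0,"tz":0.4,"roll":0,"hand":1},{"tx":0,"ty":0,"tz":0.2,"roll":0,"hand":1},{"tx":0,"ty":0,"tz":0,"roll":0,"hand":1}]' ;python3 -m crank '[{"tx":0,"ty":0,"tz":0.1,"roll":0,"hand":1},{"tx":0,"ty":0,"tz":0,"roll":0,"hand":1}]'; python3 -m crank '[{"tx":0,"ty":0,"tz":0.1,"roll":0,"hand":1},{"tx":0,"ty":0,"tz":0,"roll":0,"hand":1}]'
```

```text
clock: 6.13
position: [0.5695, 0.1167, 0.1686]
ee_rot: [-2.378, -2.052, 0.001]
wrist_force: [0.3, 0.4, 0.6]
gripper_width: 0.0006
grasp_force: 0.0
clock: 6.3
position: [0.5696, 0.1167, 0.168]
ee_rot: [-2.378, -2.052, 0.001]
wrist_force: [-0.5, -0.9, 0.5]
gripper_width: 0.0003
grasp_force: 0.0
clock: 6.47
position: [0.5696, 0.1167, 0.1672]
ee_rot: [-2.378, -2.053, 0.0]
wrist_force: [-0.0, -0.1, 0.7]
gripper_width: 0.0002
grasp_force: 0.1
```

```bash
for i in 1; do python3 -m crank '[{"tx":0,"ty":0,"tz":0.1,"roll":0,"hand":1},{"tx":0,"ty":0,"tz":0,"roll":0,"hand":1}]'; python3 -m crank '[{"tx":0,"ty":0,"tz":0.1,"roll":0,"hand":1},{"tx":0,"ty":0,"tz":0,"roll":0,"hand":1}]'; done
python3 - <<'E'
from h import *
im=capture("side"); print(landmark_of("gauge_knob","side")[:1],landmark_of("gauge_foot","side")[:3])
a=cv2.resize(im[110:220,210:320],None,fx=4,fy=4,interpolation=2)
im=capture("scene"); print(landmark_of("gauge_knob","scene")[:2],landmark_of("gauge_foot","scene")[:3])
b=cv2.resize(im[150:260,220:310],None,fx=4,fy=4,interpolation=2)
cv2.imwrite("pics/c1.png",np.hstack([a,b]))
E
```

```text
clock: 6.63
position: [0.5696, 0.1167, 0.1663]
ee_rot: [-2.378, -2.053, 0.0]
wrist_force: [-1.5, 0.2, 1.0]
gripper_width: 0.0003
grasp_force: 0.8
clock: 6.8
position: [0.5696, 0.1167, 0.1654]
ee_rot: [-2.378, -2.053, 0.0]
wrist_force: [-1.2, -0.2, 2.5]
gripper_width: 0.0005
grasp_force: 1.4
[{'centre': [181.7, 134.0], 'score': 0.51}] [{'centre': [356.2, 254.6], 'score': 0.62}, {'centre': [275.8, 184.7], 'score': 0.47}, {'centre': [180.9, 150.7], 'score': 0.42}]
[{'centre': [329.0, 207.5], 'score': 0.72}, {'centre': [186.8, 282.3], 'score': 0.54}] [{'centre': [189.7, 296.6], 'score': 0.48}, {'centre': [323.2, 155.8], 'score': 0.44}]
```

View pics/c1.png

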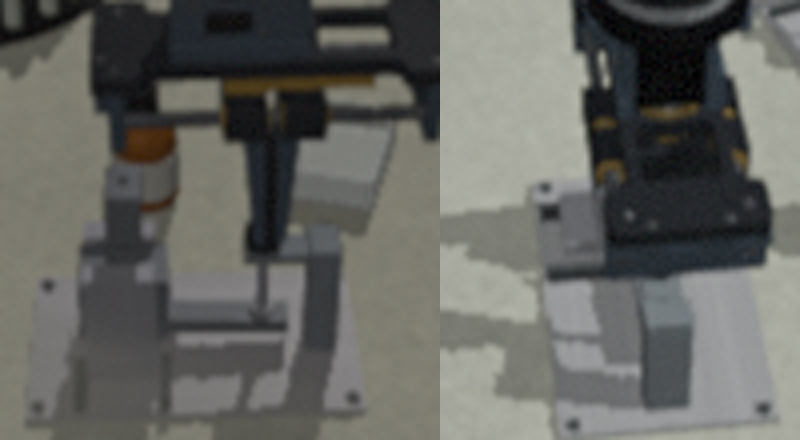

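Side view: the fingers are on the knob, and the foot is at or very near the ledge (crop 265,318). I'll press until the force rises clearly.

```bash
python3 -m crank '[{"tx":0,"ty":0,"tz":0.2,"roll":0,"hand":1},{"tx":0,"ty":0,"tz":0,"roll":0,"hand":1}]'; python3 -m crank '[{"tx":0,"ty":0,"tz":0.2,"roll":0,"hand":1},{"tx":0,"ty":0,"tz":0,"roll":0,"hand":1}]'; python3 -m crank '[{"tx":0,"ty":0,"tz":0.2,"roll":0,"hand":1},{"tx":0,"ty":0,"tz":0,"roll":0,"hand":1},{"tx":0,"ty":0,"tz":0,"roll":0,"hand":1}]'
```

```text
clock: 7.27
position: [0.5697, 0.1167, 0.1645]
ee_rot: [2.378, 2.053, 0.001]
wrist_force: [-3.5, -1.0, 11.9]
gripper_width: 0.0007
grasp_force: 5.5
clock: 7.43
position: [0.5697, 0.1167, 0.1639]
ee_rot: [2.378, 2.052, 0.002]
wrist_force: [-6.3, -1.7, 18.1]
gripper_width: 0.0001
grasp_force: 9.2
clock: 7.68
position: [0.5697, 0.1167, 0.1632]
ee_rot: [2.377, 2.052, 0.003]
wrist_force: [-8.1, -2.2, 25.4]
gripper_width: 0.0003
grasp_force: 12.8
```

```bash
python3 -m crank '[{"tx":0,"ty":0,"tz":-1,"roll":0,"hand":1},{"tx":0,"ty":0,"tz":-3,"roll":0,"hand":1},{"tx":0,"ty":0,"tz":-4,"roll":0,"hand":-0.1},{"tx":0,"ty":0,"tz":-1,"roll":0,"hand":-0.1},{"tx":0,"ty":-4,"tz":0,"roll":0,"hand":-0.1},{"tx":0,"ty":-4,"tz":0,"roll":0,"hand":-0.1},{"tx":0,"ty":0,"tz":0,"roll":0,"hand":-0.1},{"tx":0,"ty":0,"tz":0,"roll":0,"hand":-0.1}]'; python3 look.py w4 block_grip gauge_knob shoe_left_lip shoe_right_lip
python3 - <<'E'
from h import *
Ps=[P("scene"),P("side"),P("wrist")];uv=[]
for c in ["scene","side"]:
    capture(c); print(landmark_of("gauge_knob",c)[:3],landmark_of("gauge_foot",c)[:3])
s=state();print([proj(Ps[2],X).round(1) for X in [(.4905,.1283,.12),(.4911,.1272,.12),(.5695,.1172,.089)]],[[proj(p,(.5695,.1172,.089)).round(1)] for p in Ps])
E
```

```text
clock: 8.35
position: [0.4889, 0.1285, 0.2489]
ee_rot: [-2.377, -2.054, 0.0]
wrist_force: [0.1, -0.3, 0.0]
gripper_width: 0.0375
grasp_force: 0.0
{'clock': 8.35, 'q': [0.2343, 0.2446, 1.7875, 0.0001, 1.1098, 0.3798], 'position': [0.4889, 0.1285, 0.2489], 'ee_rot': [-2.3769, -2.054, 0.0004], 'gripper_width': 0.0375}
block_grip [([262.7, 195.6], 0.96)]
gauge_knob [([361.3, 193.2], 0.96)]
shoe_left_lip [([257.8, 172.2], 0.73)]
shoe_right_lip [([256.9, 200.7], 0.74)]
[{'centre': [185.9, 290.0], 'score': 0.55}, {'centre': [276.1, 213.7], 'score': 0.45}, {'centre': [320.0, 141.4], 'score': 0.42}] [{'centre': [267.4, 212.8], 'score': 0.6}, {'centre': [189.5, 297.3], 'score': 0.55}, {'centre': [320.9, 152.5], 'score': 0.45}]
[{'centre': [181.6, 135.1], 'score': 0.62}, {'centre': [276.0, 164.9], 'score': 0.55}, {'centre': [357.3, 240.0], 'score': 0.46}] [{'centre': [240.7, 195.2], 'score': 0.56}, {'centre': [274.7, 188.7], 'score': 0.53}, {'centre': [355.5, 251.1], 'score': 0.52}]
[array([255.5, 205.9]), array([256.6, 207.2]), array([358.1, 192.9])] [[array([274.9, 211.8])], [array([276.6, 165.3])], [array([358.1, 192.9])]]
```

View pics/w4.png

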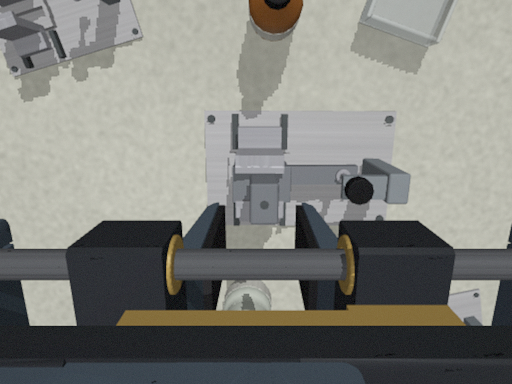

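The knob is now at reading ~0: predicted scene (274.9,211.8) and side (276.6,165.3), and that is where it shows. The head dot is at wrist (264,206), slightly right of the finger midline (~260).

Run:
```python
from h import *
s=state();p=P("wrist",s);M=R.from_rotvec(s["ee_rot"]).as_matrix();t=np.array(s["position"]);print(s["gripper_width"],M.round(3).tolist())
f=lambda X:(M.T@(np.array(X)-t)).round(4)
print("head",f(onz(p,(264,206),.12)),"knob",f(onz(p,(359.5,190.5),.089)))
for y in(-.01875,0,.01875): print(proj(p,t+M@[0,y,.078]).round(1))
c=np.array([onz(p,q,.004)[:2] for q in [(205,111),(396,111),(204,227)]]);print(c.round(4).tolist(),np.linalg.norm(c[1]-c[0]),np.linalg.norm(c[2]-c[0]),np.degrees(np.arctan2(*(c[1]-c[0])[::-1])))
o=(c[1]+c[2])/2; d=(c[1]-c[0])/np.linalg.norm(c[1]-c[0]); print("origin",f(np.r_[o-.04*d,.12]))
for uv in [(240,134),(282,134)]: pass
```

```text
0.04999564633395504 [[0.146, 0.989, -0.0], [0.989, -0.146, 0.0], [0.0, -0.0, -1.0]]
head [-0.0004  0.0043  0.1291] knob [0.0022 0.0791 0.1601]
[222.7 234.2]
[257.2 234.2]
[291.7 234.2]
[[0.4478, 0.1953], [0.6334, 0.1679], [0.4241, 0.076]] 0.1875620067631804 0.12163797353729622 -8.406132813732482
origin [-0.0008 -0.0017  0.1291]
```

```bash
python3 -m crank '[{"tx":0,"ty":0.1,"tz":3,"roll":0,"hand":-0.1},{"tx":0,"ty":0,"tz":3,"roll":0,"hand":-0.1},{"tx":0,"ty":0,"tz":1.5,"roll":0,"hand":-0.1},{"tx":0,"ty":0,"tz":1,"roll":0,"hand":-0.1},{"tx":0,"ty":0,"tz":0,"roll":0,"hand":-0.1},{"tx":0,"ty":0,"tz":0,"roll":0,"hand":-0.1}]'; python3 look.py w5 block_grip gauge_knob
python3 - <<'E'
from h import *
im=capture("side"); print(landmark_of("gauge_knob","side")[:2])
a=cv2.resize(im[110:230,215:315],None,fx=4,fy=4,interpolation=2)
w=cv2.resize(cv2.imread("pics/w5.png")[80:320,140:420],None,fx=1.42,fy=2,interpolation=2)
cv2.imwrite("pics/c2.png",np.hstack([a,w]))
E
```

```text
clock: 9.4
position: [0.492, 0.1283, 0.1644]
ee_rot: [2.378, 2.053, 0.0]
wrist_force: [0.1, 0.6, 0.1]
gripper_width: 0.0501
grasp_force: 0.0
{'clock': 9.4, 'q': [0.2325, 0.3368, 1.8987, 0.0001, 0.9059, 0.3791], 'position': [0.492, 0.1283, 0.1644], 'ee_rot': [2.3782, 2.0527, 0.0004], 'gripper_width': 0.0501}
block_grip [([257.9, 248.2], 0.91)]
gauge_knob [([400.4, 237.5], 0.85)]
[{'centre': [274.7, 164.7], 'score': 0.71}, {'centre': [181.8, 134.1], 'score': 0.5}]
```

View pics/c2.png

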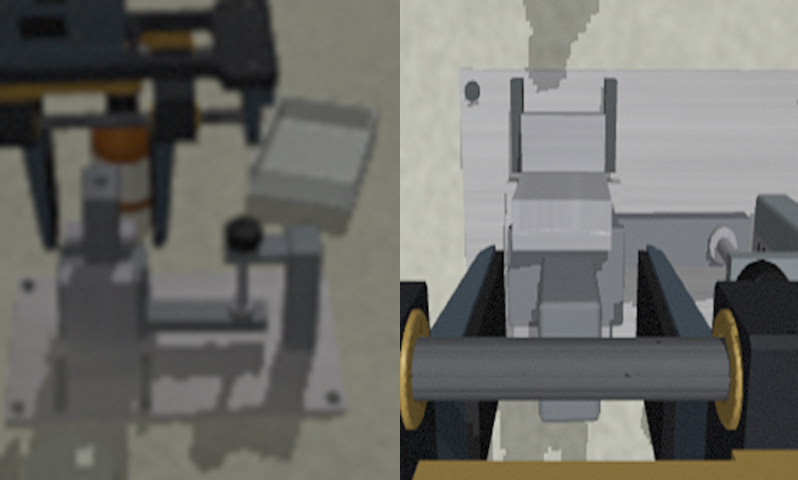

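The block is upright, its head is centred between the fingers (crop col 570) and the foot is on the ledge. Closing now.

```bash
python3 -m crank '[{"tx":0,"ty":0,"tz":0,"roll":0,"hand":1},{"tx":0,"ty":0,"tz":0,"roll":0,"hand":1},{"tx":0,"ty":0,"tz":0,"roll":0,"hand":1},{"tx":0,"ty":0,"tz":0,"roll":0,"hand":1},{"tx":0,"ty":0,"tz":0,"roll":0,"hand":1},{"tx":0,"ty":0,"tz":0,"roll":0,"hand":1}]'; python3 -m crank '[{"tx":0.3,"ty":0,"tz":0,"roll":0,"hand":1},{"tx":0.3,"ty":0,"tz":0,"roll":0,"hand":1},{"tx":0.2,"ty":0,"tz":0,"roll":0,"hand":1},{"tx":0.2,"ty":0,"tz":0,"roll":0,"hand":1},{"tx":0,"ty":0,"tz":0,"roll":0,"hand":1},{"tx":0,"ty":0,"tz":0,"roll":0,"hand":1}]'
```

```text
clock: 10.15
position: [0.4906, 0.1283, 0.1638]
ee_rot: [-2.377, -2.051, 0.003]
wrist_force: [-1.3, 0.6, -0.2]
gripper_width: 0.0202
grasp_force: 29.8
clock: 10.65
position: [0.4911, 0.1355, 0.1637]
ee_rot: [2.375, 2.054, -0.014]
wrist_force: [-3.6, -10.7, 3.3]
gripper_width: 0.0196
grasp_force: 30.0
```

```bash
python3 -m crank '[{"tx":0.2,"ty":0,"tz":0,"roll":0,"hand":1},{"tx":0.2,"ty":0,"tz":0,"roll":0,"hand":1},{"tx":0.1,"ty":0,"tz":0,"roll":0,"hand":1},{"tx":0,"ty":0,"tz":0,"roll":0,"hand":1},{"tx":0,"ty":0,"tz":0,"roll":0,"hand":1},{"tx":0,"ty":0,"tz":0,"roll":0,"hand":1}]'; python3 look.py w6 shoe_left_lip shoe_right_lip block_grip
```

```text
clock: 11.15
position: [0.4918, 0.1403, 0.1635]
ee_rot: [2.375, 2.054, -0.014]
wrist_force: [-2.7, -10.1, 3.0]
gripper_width: 0.0199
grasp_force: 30.0
{'clock': 11.15, 'q': [0.258, 0.3448, 1.8887, -0.0067, 0.9156, 0.4071], 'position': [0.4918, 0.1403, 0.1635], 'ee_rot': [2.3753, 2.0537, -0.0142], 'gripper_width': 0.0199}
shoe_left_lip [([256.1, 213.0], 0.93)]
shoe_right_lip []
block_grip [([258.7, 246.8], 0.87)]
```

The shoe is sliding at a steady force of about 10 N, and the head is 12 mm over. Now the other side.

```bash
python3 -m crank '[{"tx":-0.5,"ty":0,"tz":0,"roll":0,"hand":1},{"tx":-0.5,"ty":0,"tz":0,"roll":0,"hand":1},{"tx":-0.5,"ty":0,"tz":0,"roll":0,"hand":1},{"tx":0,"ty":0,"tz":0,"roll":0,"hand":1},{"tx":-0.3,"ty":0,"tz":0,"roll":0,"hand":1},{"tx":-0.3,"ty":0,"tz":0,"roll":0,"hand":1},{"tx":-0.2,"ty":0,"tz":0,"roll":0,"hand":1},{"tx":0,"ty":0,"tz":0,"roll":0,"hand":1}]'; python3 -m crank '[{"tx":-0.2,"ty":0,"tz":0,"roll":0,"hand":1},{"tx":-0.2,"ty":0,"tz":0,"roll":0,"hand":1},{"tx":-0.1,"ty":0,"tz":0,"roll":0,"hand":1},{"tx":0,"ty":0,"tz":0,"roll":0,"hand":1},{"tx":0,"ty":0,"tz":0,"roll":0,"hand":1}]'; python3 look.py w7 shoe_left_lip shoe_right_lip block_grip
```

```text
clock: 12.02
position: [0.4894, 0.1229, 0.1641]
ee_rot: [-2.377, -2.044, -0.004]
wrist_force: [-4.0, 9.7, -0.1]
gripper_width: 0.0199
grasp_force: 30.0
clock: 12.43
position: [0.4888, 0.1183, 0.164]
ee_rot: [-2.376, -2.045, -0.004]
wrist_force: [-3.6, 11.6, -1.6]
gripper_width: 0.02
grasp_force: 30.0
{'clock': 12.4333, 'q': [0.211, 0.3301, 1.9109, 0.0091, 0.9013, 0.3547], 'position': [0.4888, 0.1183, 0.164], 'ee_rot': [-2.376, -2.0451, -0.0043], 'gripper_width': 0.02}
shoe_left_lip []
shoe_right_lip []
block_grip [([258.7, 244.8], 0.66)]
```

```bash
python3 -m crank '[{"tx":-0.2,"ty":0,"tz":0,"roll":0,"hand":1},{"tx":0,"ty":0,"tz":0,"roll":0,"hand":1},{"tx":0,"ty":0,"tz":0,"roll":0,"hand":1}]'; python3 -m crank '[{"tx":0.5,"ty":0,"tz":0,"roll":0,"hand":1},{"tx":0.5,"ty":0,"tz":0,"roll":0,"hand":1},{"tx":0.5,"ty":0,"tz":0,"roll":0,"hand":1},{"tx":0.2,"ty":0,"tz":0,"roll":0,"hand":1},{"tx":0,"ty":0,"tz":0,"roll":0,"hand":1},{"tx":0,"ty":0,"tz":0,"roll":0,"hand":1}]'
python3 - <<'E'
from h import *
im=capture("side"); print(landmark_of("gauge_knob","side")[:2])
a=cv2.resize(im[110:230,215:315],None,fx=4,fy=4,interpolation=2)
im=capture("wrist"); print([landmark_of(n,"wrist")[:1] for n in["shoe_left_lip","shoe_right_lip"]])
w=cv2.resize(im[80:320,140:420],None,fx=1.42,fy=2,interpolation=2)
cv2.imwrite("pics/c3.png",np.hstack([a,w]))
E
```

```text
clock: 12.88
position: [0.4886, 0.1164, 0.164]
ee_rot: [-2.376, -2.045, -0.004]
wrist_force: [-3.8, 11.0, -1.5]
gripper_width: 0.02
grasp_force: 30.0
clock: 13.38
position: [0.4902, 0.1292, 0.1635]
ee_rot: [-2.376, -2.054, 0.009]
wrist_force: [-4.7, -4.5, 0.1]
gripper_width: 0.0195
grasp_force: 30.0
[{'centre': [180.2, 135.5], 'score': 0.52}, {'centre': [360.5, 242.7], 'score': 0.52}]
[[{'centre': [255.1, 196.3], 'score': 0.76}], []]
```

View pics/c3.png

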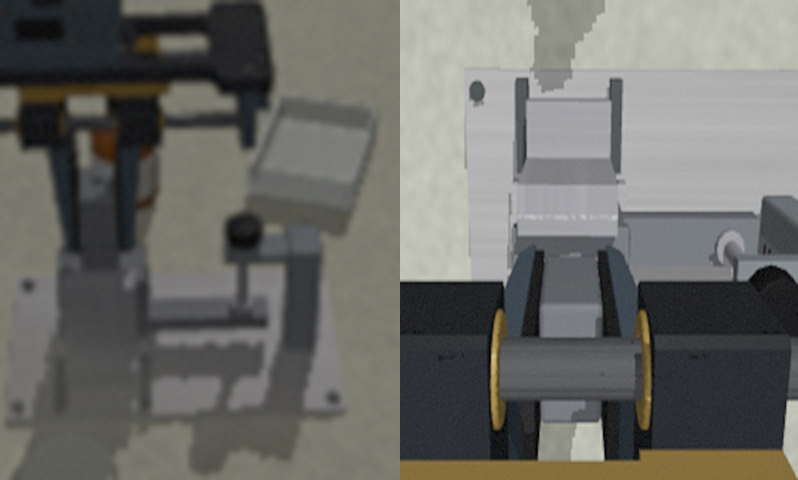

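```bash
python3 -m crank '[{"tx":-0.2,"ty":0,"tz":0,"roll":0,"hand":1},{"tx":0,"ty":0,"tz":0,"roll":0,"hand":1},{"tx":0,"ty":0,"tz":0,"roll":0,"hand":1}]'; python3 -m crank '[{"tx":0,"ty":0,"tz":-0.2,"roll":0,"hand":1},{"tx":0,"ty":0,"tz":-0.2,"roll":0,"hand":1},{"tx":0,"ty":0,"tz":-0.2,"roll":0,"hand":1},{"tx":0,"ty":0,"tz":-0.1,"roll":0,"hand":1},{"tx":0,"ty":0,"tz":0,"roll":0,"hand":1}]'
```

```text
clock: 13.88
position: [0.4901, 0.1284, 0.1635]
ee_rot: [-2.377, -2.05, 0.005]
wrist_force: [-5.7, 1.4, -1.1]
gripper_width: 0.0202
grasp_force: 30.0
clock: 14.3
position: [0.4903, 0.1282, 0.1706]
ee_rot: [-2.377, -2.051, 0.005]
wrist_force: [-5.4, 2.4, -7.1]
gripper_width: 0.02
grasp_force: 30.0
```

```bash
python3 -m crank '[{"tx":0,"ty":0,"tz":-0.3,"roll":0,"hand":1},{"tx":0,"ty":0,"tz":-0.3,"roll":0,"hand":1},{"tx":0,"ty":0,"tz":-0.3,"roll":0,"hand":1},{"tx":0,"ty":0,"tz":-0.3,"roll":0,"hand":1},{"tx":0,"ty":0,"tz":-0.2,"roll":0,"hand":1},{"tx":0,"ty":0,"tz":-0.1,"roll":0,"hand":1},{"tx":0,"ty":0,"tz":0,"roll":0,"hand":1},{"tx":0,"ty":0,"tz":0,"roll":0,"hand":1}]'
python3 - <<'E'
from h import *
s=state();print(s["position"],s["wrist_force"],s["ft_torque"])
Q={c:P(c) for c in["scene","side"]}
out=[]
for c,b in [("side",(110,230,215,315)),("scene",(150,270,220,320))]:
    im=capture(c); print(c,[[np.round(d["centre"],1).tolist() for d in landmark_of(n,c)[:3]] for n in("gauge_knob","gauge_foot","block","block_ledge")])
    out.append(cv2.resize(im[b[0]:b[1],b[2]:b[3]],None,fx=4,fy=4,interpolation=2))
    print({r:proj(Q[c],(.5695,.1172,.089+r/1000)).round(1).tolist() for r in(18,22,26)})
cv2.imwrite("pics/c4.png",np.hstack(out))
E
```

```text
clock: 14.97
position: [0.4928, 0.1284, 0.187]
ee_rot: [2.377, 2.052, 0.005]
wrist_force: [0.8, -0.2, -2.9]
gripper_width: 0.0193
grasp_force: 30.0
[0.49277535 0.12837725 0.18704949] [ 0.76259505 -0.2288883  -2.94281462] [-0.09634011  0.10642844 -0.02254916]
side [[[359.1, 241.6], [180.6, 135.9], [276.0, 156.4]], [[355.0, 251.4], [178.3, 150.4], [275.2, 176.9]], [[242.4, 186.4]], [[275.1, 177.1]]]
{18: [276.8, 158.7], 22: [276.8, 157.2], 26: [276.8, 155.7]}
scene [[[325.4, 141.5], [185.2, 286.2], [273.5, 203.5]], [[272.8, 221.7], [189.3, 296.4], [322.5, 153.6]], [[269.9, 202.6], [327.4, 210.5]], [[208.6, 212.9]]]
{18: [275.0, 206.1], 22: [275.1, 204.8], 26: [275.1, 203.5]}
```

View pics/c4.png

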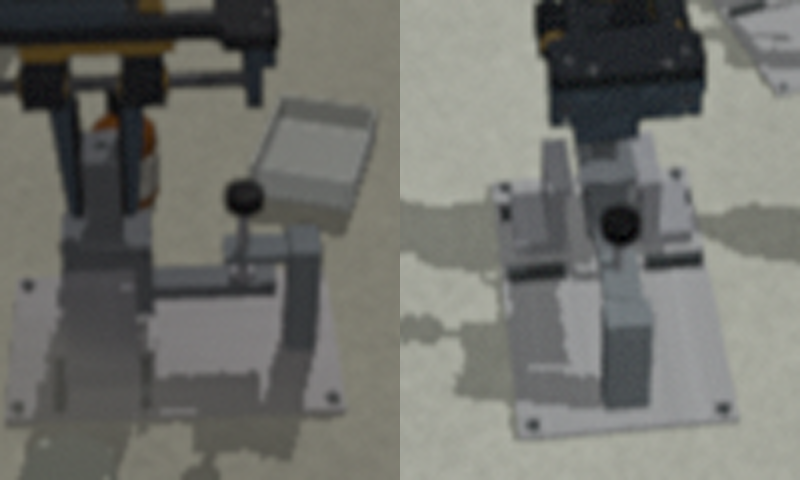

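```bash
for i in 1 2 3; do python3 -m crank '[{"tx":0,"ty":0,"tz":0,"roll":0,"hand":1},{"tx":0,"ty":0,"tz":0,"roll":0,"hand":1}]' | grep -E "pos|wrist_f|rot"; done
python3 - <<'E'
from h import *
im=capture("wrist"); print([landmark_of(n,"wrist")[:1] for n in["gauge_knob","block_ledge"]])
cv2.imwrite("pics/w8.png",cv2.resize(im[60:320,130:450],None,fx=2.4,fy=2.3,interpolation=2))
E
```

```text
position: [0.4916, 0.1283, 0.1862]
ee_rot: [-2.378, -2.053, -0.0]
wrist_force: [-0.1, 0.1, -2.7]
position: [0.4916, 0.1283, 0.1862]
ee_rot: [-2.378, -2.053, -0.0]
wrist_force: [-0.0, 1.0, -2.9]
position: [0.4916, 0.1283, 0.1862]
ee_rot: [-2.378, -2.053, -0.0]
wrist_force: [0.2, -1.0, -3.3]
[[{'centre': [401.6, 238.3], 'score': 0.88}], [{'centre': [371.9, 200.0], 'score': 0.9}]]
```

View pics/w8.png

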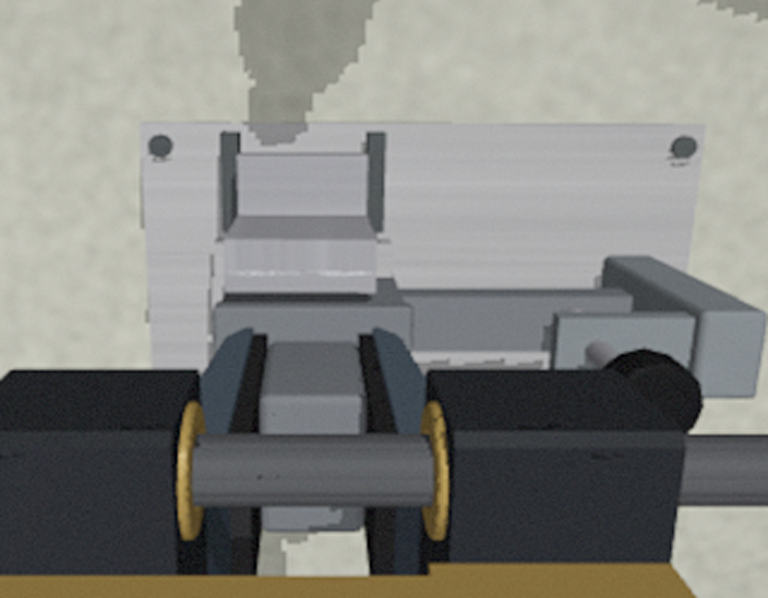

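The lift settled at 22.6 mm after a small overshoot, so the foot may hang a fraction of a mm above the ledge. I'll raise in tiny steps and watch the wrist force for contact.

```bash
for i in 1 2; do python3 -m crank '[{"tx":0,"ty":0,"tz":-0.02,"roll":0,"hand":1},{"tx":0,"ty":0,"tz":-0.02,"roll":0,"hand":1},{"tx":0,"ty":0,"tz":0,"roll":0,"hand":1}]' | grep -E "pos|wrist_f"; done
```

```text
position: [0.4916, 0.1283, 0.1867]
wrist_force: [0.5, 0.6, -3.9]
position: [0.4916, 0.1282, 0.1871]
wrist_force: [0.5, -0.2, -3.0]
```

```bash
cat > avg.py <<'E'
from h import *
F=[]
for i in range(8): capture("side"); s=state(); F.append(np.r_[s["wrist_force"],s["position"]])
F=np.array(F); print(s["clock"],F.mean(0).round(4),F[:,2].std().round(2)/8**.5)
E
python3 avg.py; python3 -m crank '[{"tx":0,"ty":0,"tz":-0.02,"roll":0,"hand":1},{"tx":0,"ty":0,"tz":-0.02,"roll":0,"hand":1},{"tx":0,"ty":0,"tz":0,"roll":0,"hand":1}]' | grep -E "pos|wrist_f"; python3 avg.py
```

```text
17.0167 [ 1.0000e-04  1.0270e-01 -3.1143e+00  4.9160e-01  1.2830e-01  1.8710e-01] 0.1697056274847714
position: [0.4916, 0.1283, 0.1873]
wrist_force: [1.0, 0.2, -4.3]
17.6667 [ 0.8394  0.2048 -4.4031  0.4916  0.1283  0.1874] 0.1520279579551077
```

Contact is now confirmed: the force went from 3.1 to 4.4 N. But the reading is about 23.7 mm, which is higher than I want. There's plenty of time, so I'll reseat the block, press the gauge again and redo the lift without overshoot.

```bash
python3 -m crank '[{"tx":0,"ty":-0.1,"tz":0,"roll":0,"hand":1},{"tx":0,"ty":-0.1,"tz":0.1,"roll":0,"hand":1},{"tx":0,"ty":0,"tz":0.2,"roll":0,"hand":1},{"tx":0,"ty":0,"tz":0.2,"roll":0,"hand":1},{"tx":0,"ty":0,"tz":0.1,"roll":0,"hand":1},{"tx":0,"ty":0,"tz":0,"roll":0,"hand":1},{"tx":0,"ty":0,"tz":0,"roll":0,"hand":1}]'; python3 -m crank '[{"tx":0,"ty":0,"tz":0.2,"roll":0,"hand":1},{"tx":0,"ty":0,"tz":0.2,"roll":0,"hand":1},{"tx":0,"ty":0,"tz":0.2,"roll":0,"hand":1},{"tx":0,"ty":0,"tz":0.2,"roll":0,"hand":1},{"tx":0,"ty":0,"tz":0,"roll":0,"hand":1}]'
```

```text
clock: 18.25
position: [0.4896, 0.1286, 0.1814]
ee_rot: [-2.378, -2.053, 0.0]
wrist_force: [0.1, -0.4, -3.1]
gripper_width: 0.0201
grasp_force: 30.0
clock: 18.67
position: [0.4894, 0.1285, 0.1729]
ee_rot: [-2.378, -2.052, 0.001]
wrist_force: [-0.2, -0.7, -3.6]
gripper_width: 0.02
grasp_force: 30.0
```

```bash
python3 -m crank '[{"tx":0,"ty":0,"tz":0.2,"roll":0,"hand":1},{"tx":0,"ty":0,"tz":0.2,"roll":0,"hand":1},{"tx":0,"ty":0,"tz":0,"roll":0,"hand":1}]'
```

```text
clock: 18.92
position: [0.4894, 0.1285, 0.169]
ee_rot: [-2.378, -2.053, 0.001]
wrist_force: [-0.1, -0.1, -3.1]
gripper_width: 0.02
grasp_force: 30.0
```

```bash
python3 -m crank '[{"tx":0,"ty":0,"tz":0.2,"roll":0,"hand":1},{"tx":0,"ty":0,"tz":0.2,"roll":0,"hand":1},{"tx":0,"ty":0,"tz":0.1,"roll":0,"hand":1},{"tx":0,"ty":0,"tz":0,"roll":0,"hand":1},{"tx":0,"ty":0,"tz":0,"roll":0,"hand":1}]'; python3 -m crank '[{"tx":0,"ty":0,"tz":0.05,"roll":0,"hand":1},{"tx":0,"ty":0,"tz":0,"roll":0,"hand":1},{"tx":0,"ty":0,"tz":0,"roll":0,"hand":1}]'
```

```text
clock: 19.33
position: [0.4894, 0.1285, 0.1642]
ee_rot: [-2.378, -2.052, 0.001]
wrist_force: [-0.9, 0.0, -4.0]
gripper_width: 0.02
grasp_force: 30.0
clock: 19.58
position: [0.4894, 0.1285, 0.1639]
ee_rot: [-2.378, -2.052, 0.001]
wrist_force: [-0.7, 1.0, -3.5]
gripper_width: 0.02
grasp_force: 30.0
```

```bash
for i in 1; do python3 -m crank '[{"tx":0,"ty":0,"tz":0.05,"roll":0,"hand":1},{"tx":0,"ty":0,"tz":0,"roll":0,"hand":1},{"tx":0,"ty":0,"tz":0,"roll":0,"hand":1}]'|grep -E "pos|wrist_f";python3 -m crank '[{"tx":0,"ty":0,"tz":0.05,"roll":0,"hand":1},{"tx":0,"ty":0,"tz":0,"roll":0,"hand":1},{"tx":0,"ty":0,"tz":0,"roll":0,"hand":1}]'|grep -E "pos|wrist_f"; done
```

```text
position: [0.4894, 0.1285, 0.1635]
wrist_force: [-2.3, -0.6, -2.0]
position: [0.4895, 0.1286, 0.1634]
wrist_force: [-4.2, -0.0, 3.8]
```

```bash
python3 -m crank '[{"tx":0,"ty":0,"tz":-0.05,"roll":0,"hand":-0.1},{"tx":0,"ty":0,"tz":0,"roll":0,"hand":-0.1},{"tx":0,"ty":0,"tz":0,"roll":0,"hand":-0.1},{"tx":0,"ty":0,"tz":0,"roll":0,"hand":-0.1},{"tx":0,"ty":0,"tz":-3,"roll":0,"hand":-0.1},{"tx":0,"ty":0,"tz":-3,"roll":0,"hand":-0.1},{"tx":0,"ty":0,"tz":-2.5,"roll":0,"hand":-0.1},{"tx":0,"ty":2,"tz":0,"roll":0,"hand":1}]' && python3 -m crank '[{"tx":0,"ty":3,"tz":0,"roll":0,"hand":1},{"tx":0,"ty":3.1,"tz":0,"roll":0,"hand":1},{"tx":0,"ty":0,"tz":0,"roll":0,"hand":1},{"tx":0,"ty":0,"tz":0,"roll":0,"hand":1},{"tx":0,"ty":0,"tz":0,"roll":0,"hand":1}]'
```

```text
clock: 20.75
position: [0.5097, 0.1264, 0.2538]
ee_rot: [2.375, 2.052, 0.012]
wrist_force: [0.3, -0.3, -0.2]
gripper_width: 0.0462
grasp_force: 0.0
clock: 21.17
position: [0.5692, 0.1167, 0.2479]
ee_rot: [-2.378, -2.052, 0.002]
wrist_force: [0.4, 0.3, -1.1]
gripper_width: 0.013
grasp_force: 0.0
```

```bash
python3 -m crank '[{"tx":0,"ty":0,"tz":3,"roll":0,"hand":1},{"tx":0,"ty":0,"tz":2,"roll":0,"hand":1},{"tx":0,"ty":0,"tz":0.5,"roll":0,"hand":1},{"tx":0,"ty":0,"tz":0.5,"roll":0,"hand":1},{"tx":0,"ty":0,"tz":0.5,"roll":0,"hand":1},{"tx":0,"ty":0,"tz":0.5,"roll":0,"hand":1},{"tx":0,"ty":0,"tz":0.5,"roll":0,"hand":1},{"tx":0,"ty":0,"tz":0,"roll":0,"hand":1}]' && python3 -m crank '[{"tx":0,"ty":0,"tz":0.3,"roll":0,"hand":1},{"tx":0,"ty":0,"tz":0.2,"roll":0,"hand":1},{"tx":0,"ty":0,"tz":0.2,"roll":0,"hand":1},{"tx":0,"ty":0,"tz":0,"roll":0,"hand":1},{"tx":0,"ty":0,"tz":0,"roll":0,"hand":1}]'
```

```text
clock: 21.83
position: [0.5698, 0.1168, 0.1732]
ee_rot: [2.378, 2.053, 0.001]
wrist_force: [-0.1, 0.8, 0.3]
gripper_width: 0.0006
grasp_force: 0.0
clock: 22.25
position: [0.5699, 0.1167, 0.1664]
ee_rot: [2.378, 2.053, 0.0]
wrist_force: [0.6, -0.5, 1.1]
gripper_width: 0.0003
grasp_force: 0.2
```

```bash
python3 -m crank '[{"tx":0,"ty":0,"tz":0.1,"roll":0,"hand":1},{"tx":0,"ty":0,"tz":0.1,"roll":0,"hand":1},{"tx":0,"ty":0,"tz":0,"roll":0,"hand":1},{"tx":0,"ty":0,"tz":0,"roll":0,"hand":1}]'
```

```text
clock: 22.58
position: [0.5699, 0.1167, 0.1651]
ee_rot: [2.378, 2.053, 0.001]
wrist_force: [-0.9, -1.3, 5.5]
gripper_width: 0.0005
grasp_force: 2.5
```

```bash
python3 -m crank '[{"tx":0,"ty":0,"tz":0.1,"roll":0,"hand":1},{"tx":0,"ty":0,"tz":0,"roll":0,"hand":1},{"tx":0,"ty":0,"tz":0,"roll":0,"hand":1}]'; python3 -m crank '[{"tx":0,"ty":0,"tz":-1,"roll":0,"hand":1},{"tx":0,"ty":0,"tz":-3.5,"roll":0,"hand":1},{"tx":0,"ty":0,"tz":-4,"roll":0,"hand":-0.1},{"tx":0,"ty":-2.1,"tz":0,"roll":0,"hand":-0.1},{"tx":0,"ty":-3,"tz":0,"roll":0,"hand":-0.1},{"tx":0,"ty":-3,"tz":0,"roll":0,"hand":-0.1},{"tx":0,"ty":0,"tz":0,"roll":0,"hand":-0.1},{"tx":0,"ty":0,"tz":0,"roll":0,"hand":-0.1}]'
```

```text
clock: 22.83
position: [0.5699, 0.1167, 0.1648]
ee_rot: [2.378, 2.052, 0.002]
wrist_force: [-2.9, -0.2, 8.8]
gripper_width: 0.0002
grasp_force: 4.3
clock: 23.5
position: [0.4885, 0.1286, 0.249]
ee_rot: [2.377, 2.054, 0.001]
wrist_force: [0.3, -0.3, 0.0]
gripper_width: 0.0376
grasp_force: 0.0
```

```bash
python3 -m crank '[{"tx":0,"ty":0,"tz":3,"roll":0,"hand":-0.1},{"tx":0,"ty":0,"tz":3,"roll":0,"hand":-0.1},{"tx":0,"ty":0,"tz":1.5,"roll":0,"hand":-0.1},{"tx":0,"ty":0,"tz":1,"roll":0,"hand":-0.1},{"tx":0,"ty":0,"tz":0,"roll":0,"hand":-0.1},{"tx":0,"ty":0,"tz":0,"roll":0,"hand":-0.1}]'; python3 -m crank '[{"tx":0,"ty":0,"tz":0,"roll":0,"hand":1},{"tx":0,"ty":0,"tz":0,"roll":0,"hand":1},{"tx":0,"ty":0,"tz":0,"roll":0,"hand":1},{"tx":0,"ty":0,"tz":0,"roll":0,"hand":1},{"tx":0,"ty":0,"tz":0,"roll":0,"hand":1},{"tx":0,"ty":0,"tz":0,"roll":0,"hand":1}]'; python3 avg.py
```

```text
clock: 24.0
position: [0.4906, 0.1286, 0.1635]
ee_rot: [2.378, 2.052, 0.001]
wrist_force: [0.1, -0.1, 1.1]
gripper_width: 0.0505
grasp_force: 0.0
clock: 24.5
position: [0.4896, 0.1287, 0.1637]
ee_rot: [-2.378, -2.052, -0.001]
wrist_force: [-0.3, 0.6, 1.3]
gripper_width: 0.0201
grasp_force: 29.9
24.9 [-1.1262  0.6308  3.1285  0.4896  0.1287  0.1637] 0.40305086527633205
```

```bash
python3 -m crank '[{"tx":0,"ty":0,"tz":-0.1,"roll":0,"hand":1},{"tx":0,"ty":0,"tz":-0.2,"roll":0,"hand":1},{"tx":0,"ty":0,"tz":-0.2,"roll":0,"hand":1},{"tx":0,"ty":0,"tz":-0.2,"roll":0,"hand":1},{"tx":0,"ty":0,"tz":-0.2,"roll":0,"hand":1},{"tx":0,"ty":0,"tz":-0.2,"roll":0,"hand":1},{"tx":0,"ty":0,"tz":-0.1,"roll":0,"hand":1},{"tx":0,"ty":0,"tz":0,"roll":0,"hand":1}]';python3 -m crank '[{"tx":0,"ty":0,"tz":-0.1,"roll":0,"hand":1},{"tx":0,"ty":0,"tz":-0.15,"roll":0,"hand":1},{"tx":0,"ty":0,"tz":-0.15,"roll":0,"hand":1},{"tx":0,"ty":0,"tz":-0.1,"roll":0,"hand":1},{"tx":0,"ty":0,"tz":-0.05,"roll":0,"hand":1},{"tx":0,"ty":0,"tz":-0.05,"roll":0,"hand":1},{"tx":0,"ty":0,"tz":-0.05,"roll":0,"hand":1},{"tx":0,"ty":0,"tz":0,"roll":0,"hand":1}]'; python3 avg.py
```

```text
clock: 25.57
position: [0.4894, 0.1285, 0.1756]
ee_rot: [-2.378, -2.053, 0.001]
wrist_force: [0.1, 1.2, -4.6]
gripper_width: 0.0199
grasp_force: 29.9
clock: 26.23
position: [0.4894, 0.1285, 0.1819]
ee_rot: [-2.378, -2.052, 0.001]
wrist_force: [-0.1, 0.8, -5.6]
gripper_width: 0.0198
grasp_force: 29.9
26.6333 [-0.5467  0.1846 -5.1985  0.4894  0.1285  0.182 ] 0.1873832970144351
```

```bash
python3 -m crank '[{"tx":0,"ty":0,"tz":-0.06,"roll":0,"hand":1},{"tx":0,"ty":0,"tz":-0.06,"roll":0,"hand":1},{"tx":0,"ty":0,"tz":-0.06,"roll":0,"hand":1},{"tx":0,"ty":0,"tz":-0.06,"roll":0,"hand":1},{"tx":0,"ty":0,"tz":-0.05,"roll":0,"hand":1},{"tx":0,"ty":0,"tz":-0.05,"roll":0,"hand":1},{"tx":0,"ty":0,"tz":-0.03,"roll":0,"hand":1},{"tx":0,"ty":0,"tz":0,"roll":0,"hand":1}]'; python3 avg.py
python3 - <<'E'
from h import *
out=[]
for c,b in [("side",(110,230,215,315)),("scene",(150,270,220,320))]:
    im=capture(c); print(c,[[np.round(d["centre"],1).tolist() for d in landmark_of(n,c)[:3]] for n in("gauge_knob","gauge_foot","block","block_ledge")])
    out.append(cv2.resize(im[b[0]:b[1],b[2]:b[3]],None,fx=4,fy=4,interpolation=2))
cv2.imwrite("pics/c5.png",np.hstack(out))
E
```

```text
clock: 27.3
position: [0.4895, 0.1285, 0.1857]
ee_rot: [-2.378, -2.052, 0.0]
wrist_force: [-2.0, -0.4, -6.0]
gripper_width: 0.0195
grasp_force: 29.9
27.7 [-1.6857  0.3544 -5.7565  0.4895  0.1285  0.1857] 0.26162950903902255
side [[[180.6, 135.3], [355.3, 243.1]], [[274.7, 178.2], [354.5, 250.6], [181.1, 153.5]], [[238.5, 188.2]], [[274.6, 178.4]]]
scene [[[186.9, 287.1], [275.1, 203.0], [322.4, 141.2]], [[274.3, 221.5], [189.2, 293.7], [321.1, 153.1]], [[267.8, 202.1]], []]
```

View pics/c5.png

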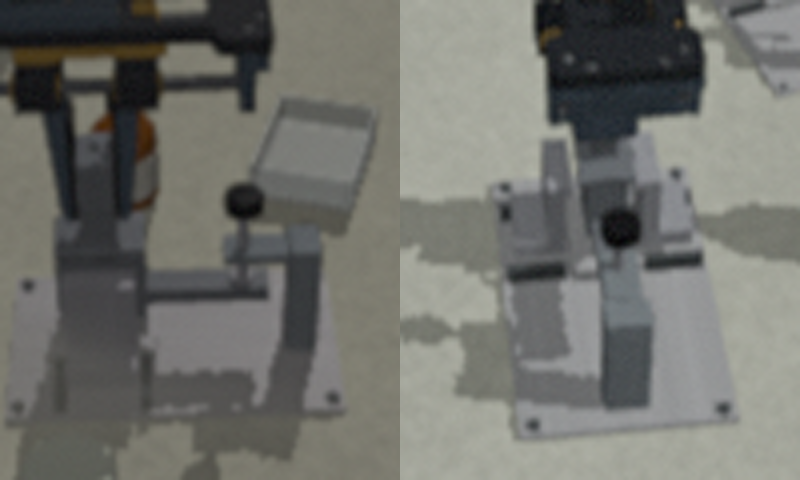

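Final views: the block is upright over the slot and clear of both lips. The foot is on the ledge (side crop ~242,290). The lift is 22.0 mm, the force is steady with the gauge load on it, and nothing else has moved.

```bash
python3 -c "
from station import *
print(hand_in())"
```

```text
the job is handed in; nothing more can be done
None
```

I handed the job in at about 28 s: the block is held upright and still over its slot, lifted 22.0 mm by the arm's position (gauge not read directly), foot on the ledge, both shoes rocked out; the first lift overshot, so I reseated the block, pressed the gauge down again and lifted it a second time.

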